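# Hang the second turning template on the occupied hook

### The job

Lift the plywood turning template with the hanging slot out of the wooden rack and hang it on the hook stand, in front of the template already there and behind the hook's upturned tip. With it hanging on the bar, slide it back gently so that it pushes the first one along until you feel the rubber buffer take up a light push of about 5 N, never a hard shove; then let go, leaving both hanging straight, still and face to face. Do not unhook the first template or disturb anything else.

Things in the scene. Friction and masses are not known exactly. Their poses are not given: they have to be found in the camera images.
- fresh_mid (a point): Centre of the loose plywood template to hang, upright in one of the rack's two slots: 12 thick (x), 54 wide (y), 145 tall (z), 60 to 130 g, front and back alike. Its side edges are straight from 3.5 mm above this point to the top (grip there, across the 54 mm, from above); below, it is waisted. Its lowest 28 mm stand in the rack with 1 mm play before and behind.
- fresh_slot (a point): Centre of that template's hanging slot, 42.5 mm above its centre. The slot goes through the thickness, 16 wide and 34 tall, with a flat top 17 mm above this point and 13 mm of wood above that. It is the only board in the rack with a slot. Held by its edges the board can pivot a little about the grip line, so read this point again before threading.
- hung_mid (a point): Centre of the loose template already hanging on the bar: same board and slot but 44 wide (y). Its x is roughly along the bar. It hangs about the middle of the bar, 10 to 45 mm clear of the buffer, and slides under less than 1 N.
- hook: Fixed hook stand, origin at the centre of the underside of its grey base (130 x 110 x 16). A level round steel bar, 10 in diameter, axis at z = 200 mm, y = 0, runs along the stand's x from a 24 x 24 post (x = +33 to +57 mm, top at z = 212 mm) to the upturned tip at x = -70 mm.
- hook_tip (a point): Top of the hook's upturned tip: a straight upright pin 10 in diameter (x = -75 to -65 mm in the stand), ending 14 mm above the top of the bar.
- bar_mid (a point): Middle of the bar, on its axis. Behind it, on the bar, a black rubber buffer 32 in diameter faces the tip; it is set by hand, its face 12 to 35 mm behind this point (towards the post), its exact place not reported. It gives 1 mm for each 4 N, at most 8 mm. A push of 3 to 12 N between the templates kept for half a second is right; 18 N would mark them.
- rack: Fixed dark wooden rack, origin at the centre of its underside, 116 (x) x 100 (y) x 36 high; two slots along y at x = -28 and +28 mm, with floors 8 mm above the table. The boards' x is along the rack's x.
- paddle_mid (a point): Bystander: centre of the plain round-topped sanding paddle in the rack's other slot, 12 x 36 x 123 tall, no slot. Leave it.
- finial_mid (a point): Bystander: small turned wooden finial, 44 in diameter, 70 tall; centre. Leave it.
- spindle_mid (a point): Bystander: turned spindle with square ends lying on the table, 170 x 30 x 30; centre. Leave it.
There are look-alikes about, which are no part of the job. What is shaped like the part that bears fresh_mid but turquoise is not meant.

How it is judged:
On the way, in this order (a step that is already met when the one before it is completed fails the run):
1. the template is out of the rack and hangs on the bar behind the upturned tip, in front of the first (z of fresh_mid in the frame of hook between 0.139 and 0.152 m and y of fresh_mid in the frame of hook between -0.015 and 0.015 m and x of fresh_mid in the frame of hook above -0.062 m and x of fresh_mid in the frame of hung_mid below -0.009 m), for 0.1 s.
2. it pushes the first template against the buffer with 2.5 N or more for 0.2 s (contact force between fresh and hung above 2.5 N and z of fresh_mid in the frame of hook between 0.139 and 0.152 m and y of fresh_mid in the frame of hook between -0.015 and 0.015 m and x of each of fresh_mid, hung_mid in the frame of hook above -0.062 m and z of hung_mid in the frame of hook between 0.139 and 0.152 m and y of hung_mid in the frame of hook between -0.015 and 0.015 m), for 0.2 s.
At the end, for the whole second after the job is handed in: Both templates hang on the bar behind its tip, released and at rest (below 40 mm/s), within 0.15 rad of straight and of one another, the new one in front with less than 5 mm between their faces (all of step 1 and z of hung_mid in the frame of hook between 0.139 and 0.152 m and y of hung_mid in the frame of hook between -0.015 and 0.015 m and x of hung_mid in the frame of hook above -0.062 m and x of fresh_mid in the frame of hung_mid above -0.017 m and angle between each of hung_mid, fresh_mid's own z axis and vertical below 0.15 rad and angle between the x axis of hung_mid and the x axis of fresh_mid, either way round below 0.15 rad and linear speed of each of fresh, hung below 0.04 m/s); the robot touches nothing.
It fails at once if the two templates are pressed together with more than 18 N (contact force between fresh and hung above 18 N).
It fails at once if the new template is forced against the hook stand with more than 25 N (contact force between fresh and hook above 25 N).
It fails at once if the first template is lifted or knocked off the bar (15 mm up or down) (height (world z) of hung_mid below 0.13 m or height (world z) of hung_mid above 0.16 m).
It fails at once if the paddle, finial or spindle is moved more than 30 mm (distance of any of paddle_mid, finial_mid, spindle_mid from where it was at the start of the episode above 0.03 m).
It also fails if it takes over 54 s, if anything falls off the work surface, if the arm or the gripper's body presses on something with over 40 N, if the wrist force passes 120 N, or if a joint passes its speed limit or range.

### The arm

A 7-joint arm with a two-finger parallel gripper is mounted at the origin on the work surface. World frame = base frame: x ahead of the robot, y to its left, z up, the work surface at z = 0. Lengths are in m, angles in rad, forces in N, time in s.
With the tool pointing down it reaches from about 0.4 to 0.85 m from the base axis. Payload 4.5 kg.
Tool frame: the origin (TCP) lies on the centre line of the jaws, within the pads' length; the fingertips stand 8 mm ahead of it and the grasp point (between the pads) lies 11 mm behind it (ctrl.tip_reach is the z of the fingertips in the tool frame, in m); z points along the fingers, y is the line along which they close (so a half turn about z gives the same grasp; the last joint's range is limited). The gripper opens to 88 mm and grips with 3 to 60 N. Pads are 18 mm wide; open, the fingers measure 123 mm over their backs; the gripper's body (75 mm by 187 mm) begins 45 mm behind the grasp point.
Start: joints at [0.034, 0.689, -0.195, 1.565, 0.157, 0.902, -0.215], TCP at [0.625, 0, 0.247] pointing down, gripper open.
Joint ranges: [-3.01, 3.01], [-0.46, 2.08], [-1.47, 1.51], [0.13, 2.56], [-1, 4.14], [0.04, 2.09], [-2.66, 2.66]. Speed limits (rad/s): [2.57, 2.57, 3.14, 3.14, 3.14, 3.14, 3.14].

### API

Orientations are given as a 3x3 rotation matrix whose columns are the frame's x, y, z axes.
In Python, from bench import ctrl gives the robot as it stands.
- The arm moves only by the tool drive_tool, never from a script. Its argument "targets" is one flat list of numbers, 7 for each row, row after row: the shift along the world's x, y, z in mm, then the turn, a rotation vector about the world's x, y, z in units of 5 degrees (1.0 is 5 degrees), then the gripper's target within -1 to 1 (shut at 1, half-way at 0, fully open at -1). A call has 1 to 5 rows; each row is the pose to reach, as a shift and turn from the pose commanded when the call began; what a row does not reach only later rows make up. A row lasts 1/8 s, in which the tool goes at most 62.5 mm and 10.7 degrees, less where a joint would pass 70% of its speed; a pose out of reach is approached as far as the arm can. A call with a gripper value outside its range is refused whole. The fingers move at their own pace and stop on an object; the grip force is fixed at half the most. Time passes only in rows, so rows that repeat a pose let the fingers close. It gives the time, the measured TCP pose, the force, the opening and the grip force at its end, in the units of the state.
- ctrl.get_state(): the state, without advancing time (a new reading comes with each control period).
- ctrl.grab_frame(name): name is "scene" or "side" or "wrist"; returns (picture, depth): 420x560x3 uint8, blue, green, red; 420x560 float32, m along the optical axis (not along the pixel's ray), 0 where there is no reading.
- ctrl.calibration(name): a dict with "intrinsics" (3x3 intrinsics, pixels), "origin" and "rotation" of the camera in the world; the wrist camera has in their place "tool_from_camera" (4x4, takes a point from camera to tool coordinates, whose origin is the TCP and whose axes are the flange's). Camera axes: x right, y down, z forward; pixel columns grow to the right and rows downward; lengths in m; the calibration is good to about 2 mm. A picture is of the moment at which its call begins: read the wrist's pose just before it. calibration takes no time and is no camera call.
- ctrl.job_done(): hands the job in; it is judged then, once.
The state is a dict: "time_s": time; "joint_positions": joint angles; "qd": joint speeds; "joint_torque": joint torques, N m; "eef_pos": TCP position; "tool_rot": TCP orientation; "wrist_force": force on the tool from outside, world axes, zero at the start; "torque": the same for the moment, N m; "grip_width": finger opening in m; "gripper_force": force on a finger pad.
Only numpy, scipy, OpenCV 4.12 (cv2) and the standard library are available. Lean on these libraries where they do the work, as an engineer would, in place of code of your own. Each camera call takes 0.05 s, during which the arm holds its last target. There are 200 camera calls.

## Working session

There is one attempt and no reset: what is moved stays moved. The work goes in short steps, Python scripts to look and compute and a tool call to move; the robot and the scene stay as the last step left them, time stands still between calls to the robot, and variables do not carry over. Pictures are saved under pics/ and viewed, at most 10 in all, crops included, and the job is handed in when it is done.

Besides the shell and the picture viewer there is one more tool, called after "Call:" in YAML: its name, and indented under it one key for each argument. drive_tool: Moves the arm, as the interface text tells. Its arguments: {"type":"object","properties":{"targets":{"type":"array"}},"required":["targets"]}

```bash
mkdir -p pics; cat > h.py <<'E'
import numpy as np, cv2
from bench import ctrl
def grab(n):
    s=ctrl.get_state(); im,d=ctrl.grab_frame(n); c=ctrl.calibration(n); K=np.array(c["intrinsics"])
    if "origin" in c: R=np.array(c["rotation"]);o=np.array(c["origin"])
    else:
        T=np.array(c["tool_from_camera"]);Rt=np.array(s["tool_rot"]).reshape(3,3)
        R=Rt@T[:3,:3];o=Rt@T[:3,3]+np.array(s["eef_pos"])
    v,u=np.mgrid[:420,:560]
    P=np.stack([(u-K[0,2])/K[0,0]*d,(v-K[1,2])/K[1,1]*d,d],-1)@R.T+o
    P[d<=0]=np.nan
    return im,d,P,K,R,o
E
python3 - <<'E'
from h import *
for n in("scene","side","wrist"):
    im,d,P,K,R,o=grab(n); cv2.imwrite(f"pics/{n}0.png",im); np.save(f"{n}0.npy",P); print(n,o.round(3),R[:,2].round(2),K[0,0])
s=ctrl.get_state();print(s["eef_pos"],s["tool_rot"],s["wrist_force"],s["time_s"],ctrl.tip_reach)
E
```

```text
scene [0.961 0.343 0.949] [-0.39 -0.35 -0.85] 492.46857128507645
side [ 0.228 -0.611  0.701] [ 0.41  0.66 -0.63] 476.5484901700063
wrist [0.625 0.082 0.384] [-0.   -0.31 -0.95] 349.1203872989962
[ 6.24538832e-01 -3.32193086e-05  2.46112209e-01] [[-5.41164596e-05  9.99999032e-01 -1.39003141e-03]
 [ 9.99999988e-01  5.39152572e-05 -1.44783767e-04]
 [-1.44708683e-04 -1.39003922e-03 -9.99999023e-01]] [-0.3139002  -0.77251862  0.76656286] 0.15 0.008
```

View pics/scene0.png

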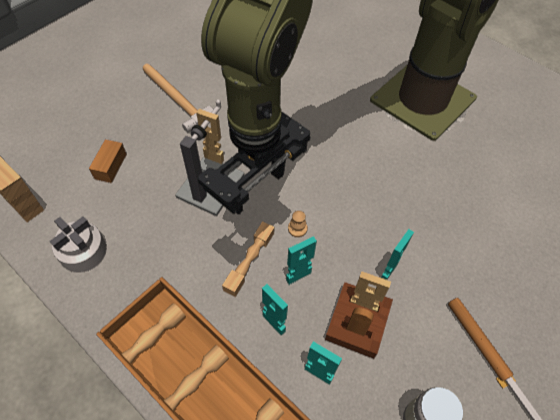

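View pics/side0.png

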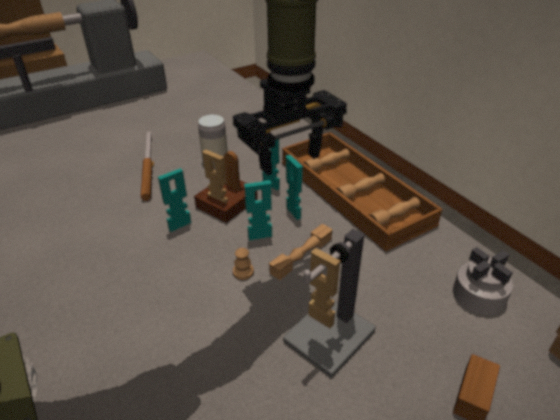

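In the scene view the plywood board with the slot stands in the rack at (372,290), with the paddle in the other slot at (360,318). Things that could be taken for it:
- the hung template at (210,135)
- four turquoise boards at (301,260), (274,310), (322,362) and (400,253)

I choose (372,290), which is at (215,175) in the side view. The hook stand is at (330,290) in the side view.

```bash
python3 - <<'E'
from h import *
a=cv2.imread("pics/scene0.png");b=cv2.imread("pics/side0.png")
c=[a[255:365,315:405],a[85:215,165:255],b[140:230,180:255],b[225:370,280:380]]
o=[cv2.resize(x,(400,300) if 0 else (int(x.shape[1]*300/x.shape[0]),300),interpolation=cv2.INTER_CUBIC) for x in c]
o=[cv2.copyMakeBorder(x,0,0,0,400-x.shape[1],cv2.BORDER_CONSTANT) for x in o]
cv2.imwrite("pics/crop.png",np.vstack([np.hstack(o[:2]),np.hstack(o[2:])]))
for n,im,(u0,u1,v0,v1) in (("scene",a,(315,405,255,365)),("side",b,(180,255,140,230)),("scene",a,(165,255,85,215)),("side",b,(270,385,225,370))):
    P=np.load(n+"0.npy")[v0:v1,u0:u1]; I=im[v0:v1,u0:u1]
    hsv=cv2.cvtColor(I,cv2.COLOR_BGR2HSV)
    z=P[...,2]
    print(n)
    for lo,hi in((.01,.03),(.033,.04),(.06,.09),(.09,.12),(.12,.145),(.145,.17),(.17,.19),(.19,.2),(.2,.225)):
        m=(z>lo)&(z<hi); 
        if m.sum()>5:
            q=P[m]; y=(hsv[m][:,0]>8)&(hsv[m][:,0]<25)&(hsv[m][:,1]>80)
            f=lambda q: (q.min(0).round(3),q.max(0).round(3)) if len(q)>3 else None
            print(lo,m.sum(),f(q),"wood",y.sum(),f(q[y&(hsv[m][:,2]>130)]))
E
```

```text
scene
0.01 291 (array([0.444, 0.209, 0.01 ]), array([0.675, 0.316, 0.03 ])) wood 229 None
0.033 1656 (array([0.462, 0.183, 0.033]), array([0.675, 0.316, 0.04 ])) wood 1633 (array([0.562, 0.215, 0.034]), array([0.611, 0.305, 0.04 ]))
0.06 348 (array([0.461, 0.216, 0.06 ]), array([0.742, 0.277, 0.09 ])) wood 296 (array([0.569, 0.217, 0.06 ]), array([0.589, 0.262, 0.071]))
0.09 520 (array([0.475, 0.211, 0.09 ]), array([0.742, 0.277, 0.12 ])) wood 377 (array([0.568, 0.231, 0.102]), array([0.587, 0.246, 0.118]))
0.12 556 (array([0.497, 0.213, 0.12 ]), array([0.742, 0.283, 0.145])) wood 284 (array([0.619, 0.247, 0.122]), array([0.636, 0.274, 0.132]))
0.145 290 (array([0.562, 0.212, 0.145]), array([0.74 , 0.283, 0.155])) wood 245 (array([0.562, 0.212, 0.148]), array([0.591, 0.264, 0.155]))
side
0.01 451 (array([0.472, 0.094, 0.01 ]), array([0.699, 0.459, 0.03 ])) wood 230 None
0.033 690 (array([0.476, 0.092, 0.033]), array([0.694, 0.457, 0.04 ])) wood 589 None
0.06 612 (array([0.481, 0.091, 0.06 ]), array([0.696, 0.452, 0.09 ])) wood 311 None
0.09 566 (array([0.485, 0.091, 0.09 ]), array([0
[... 1799 characters left out ...]
6, -0.237,  0.09 ]), array([ 0.634, -0.185,  0.12 ])) wood 306 (array([ 0.538, -0.229,  0.102]), array([ 0.56 , -0.193,  0.105]))
0.12 431 (array([ 0.536, -0.234,  0.12 ]), array([ 0.633, -0.185,  0.145])) wood 223 None
0.145 473 (array([ 0.536, -0.237,  0.145]), array([ 0.634, -0.186,  0.17 ])) wood 268 None
0.17 301 (array([ 0.536, -0.236,  0.17 ]), array([ 0.632, -0.194,  0.19 ])) wood 166 (array([ 0.55, -0.21,  0.17]), array([ 0.553, -0.207,  0.172]))
0.19 246 (array([ 0.505, -0.236,  0.19 ]), array([ 0.633, -0.184,  0.2  ])) wood 99 None
0.2 1086 (array([ 0.504, -0.236,  0.2  ]), array([ 0.633, -0.181,  0.22 ])) wood 402 (array([ 0.538, -0.234,  0.202]), array([ 0.569, -0.193,  0.22 ]))
```

View pics/crop.png

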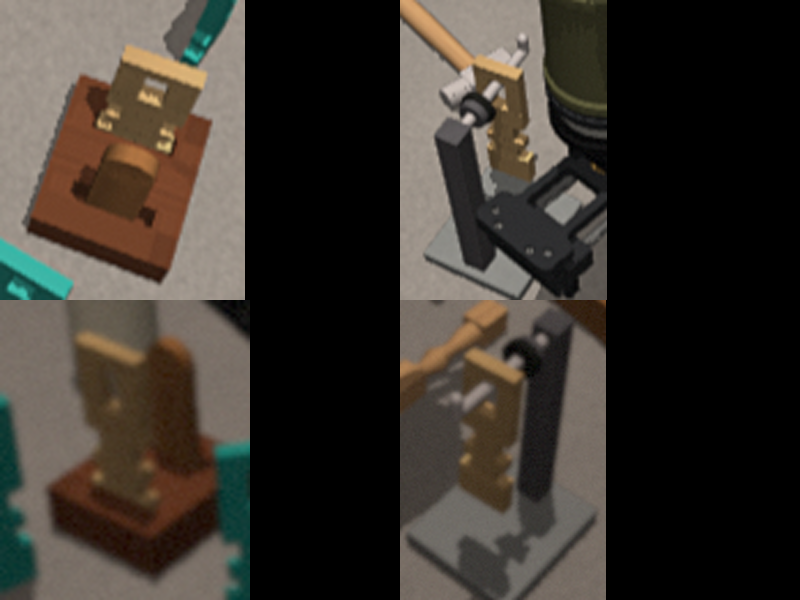

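The crop confirms the choice: plywood with a slot, standing in the rack. The post is at higher x than the tip. Now the precise poses.

```bash
python3 - <<'E'
from h import *
def rect(q):
    r=cv2.minAreaRect((q[:,:2]*1000).astype(np.float32)); return [np.round(x,1) for x in r]
for n,bx in (("scene",((315,405,255,365),(165,255,85,215))),("side",((180,255,140,230),(280,380,225,370)))):
    P=np.load(n+"0.npy"); im=cv2.imread(f"pics/{n}0.png"); hsv=cv2.cvtColor(im,cv2.COLOR_BGR2HSV)
    def sel(b,m): 
        M=np.zeros(m.shape,bool);M[b[2]:b[3],b[0]:b[1]]=1; return P[M&m]
    z=P[...,2];x=P[...,0];y=P[...,1]; H,S,V=hsv[...,0],hsv[...,1],hsv[...,2]
    near=(abs(x-.58)<.06)&(abs(y-.24)<.06)
    q=sel(bx[0],near&(z>.147));print(n,"fresh top",rect(q),np.median(q[:,2]))
    q=sel(bx[0],(z>.031)&(z<.041)&(abs(x-.6)<.09)&(abs(y-.25)<.08));print("rack top",rect(q),np.median(q[:,2]))
    h=(abs(x-.57)<.09)&(abs(y+.2)<.07)
    q=sel(bx[1],h&(z>.01)&(z<.022)&(S<60));print("base",rect(q))
    q=sel(bx[1],h&(z>.206)&(x>.6));print("post top",rect(q),np.median(q[:,2]))
    wood=(H>8)&(H<28)&(S>85)
    q=sel(bx[1],h&(z>.207)&(x<.59)&wood);print("hung top",rect(q),q[:,2].max())
    q=sel(bx[1],h&(z>.195)&(x<.53)&~wood);print("tip/front bar",q[q[:,2]>.21].mean(0).round(4),q[:,2].max(), rect(q))
    q=sel(bx[1],h&(z>.18)&(x>.56)&(x<.612)&~wood&(V<70));print("buffer",q.min(0).round(3),q.max(0).round(3),rect(q))
    q=sel(bx[1],h&(z>.198)&(x<.612)&~wood&(S<70)&(V>90)); print("bar",len(q),np.polyfit(q[:,0],q[:,1],1).round(3),q.mean(0).round(3))
E
```

```text
scene fresh top [array([576.6, 238.6]), array([15.3, 53.5]), np.float64(21.4)] 0.1512642804647959
rack top [array([603.1, 249. ]), array([118.7, 100. ]), np.float64(21.3)] 0.03452772052060177
base [array([ 578.3, -202.6]), array([130.9, 111. ]), np.float64(15.5)]
post top [array([ 621.3, -190. ]), array([25.1, 24.1]), np.float64(14.2)] 0.20978120502141273
hung top [array([ 551.8, -206.3]), array([48.9, 36.2]), np.float64(67.5)] 0.2193098504297455
tip/front bar [ 0.5109 -0.2203  0.2142] 0.21781126804830508 [array([ 518.5, -218.6]), array([24.4,  9.5]), np.float64(17.0)]
buffer [ 0.576 -0.215  0.182] [ 0.612 -0.18   0.216] [array([ 591. , -192.5]), array([40.8, 26.9]), np.float64(61.6)]
bar 150 [ 0.28  -0.364] [ 0.557 -0.208  0.205]
side fresh top [array([575.6, 235.1]), array([15.9, 54.7]), np.float64(20.0)] 0.15100755156147805
rack top [array([601.6, 246.2]), array([118.9, 103.4]), np.float64(22.0)] 0.03445659793321143
base [array([ 575.5, -206.7]), array([131.2, 110.6]), np.float64(15.4)]
post top [array([ 619.2, -194.1]), array([25.3, 23.9]), np.float64(14.6)] 0.2109178428625602
hung top [array([ 560.9, -209.4]), array([39.8, 45.5]), np.float64(18.4)] 0.21982401693398412
tip/front bar [ 0.5079 -0.2264  0.2153] 0.21918153642071936 [array([ 517.3, -222.8]), array([27.9,  9.7]), np.float64(15.5)]
buffer [ 0.574 -0.22   0.182] [ 0.612 -0.187  0.216] [array([ 594.7, -201.7]), array([36.8, 30. ]), np.float64(13.6)]
bar 191 [ 0.283 -0.37 ] [ 0.544 -0.216  0.205]
```

Call:
drive_tool:
  targets: [-10, 50, 5, 0, 0, -2, -1, -20, 100, 5, 0, 0, -4, -1, -30, 150, 5, 0, 0, -6, -1, -40, 200, 5, 0, 0, -8, -1, -48, 237, 5, 0, 0, -10, -1]

```text
time_s: 0.78
eef_pos: [0.5759, 0.2399, 0.2514]
tool_rot: [[0.768, 0.64, -0.001], [0.64, -0.768, 0.001], [-0.0, -0.001, -1.0]]
wrist_force: [0.6, -0.1, 0.4]
grip_width: 0.0882
gripper_force: 0.0
```

Call:
drive_tool:
  targets: [0, 0, 0, 0, 0, -2, -1, 0, 0, 0, 0, 0, -3.74, -1, 0, 0, 0, 0, 0, -3.74, -1, 0, 0, 0, 0, 0, -3.74, -1]

```text
time_s: 1.27
eef_pos: [0.5769, 0.2369, 0.2516]
tool_rot: [[0.931, 0.366, -0.0], [0.366, -0.931, -0.0], [-0.0, 0.0, -1.0]]
wrist_force: [0.2, -0.1, -0.5]
grip_width: 0.088
gripper_force: 0.0
```

```bash
python3 - <<'E'
from h import *
im,d,P,K,R,o=grab("wrist"); cv2.imwrite("pics/w1.png",im)
s=ctrl.get_state();print(s["eef_pos"],np.round(s["tool_rot"],3),np.round(s["joint_positions"],2))
m=(P[...,2]>.145)&(P[...,2]<.16)&(np.hypot(P[...,0]-.576,P[...,1]-.237)<.05)
print(m.sum(),cv2.minAreaRect((P[m][:,:2]*1000).astype(np.float32)),np.median(P[m][:,2]))
n=cv2.findNonZero(m.astype(np.uint8));print(cv2.boundingRect(n))
E
```

```text
[0.57694809 0.23687342 0.25161518] [[ 0.931  0.365 -0.   ]
 [ 0.365 -0.931 -0.   ]
 [-0.    -0.    -1.   ]] [-0.56  0.69  0.18  1.58 -0.15  0.89 -1.53]
1454 ((576.1173706054688, 238.17999267578125), (12.920825958251953, 53.789825439453125), 21.360963821411133) 0.15270204155508824
(239, 201, 76, 20)
```

View pics/w1.png

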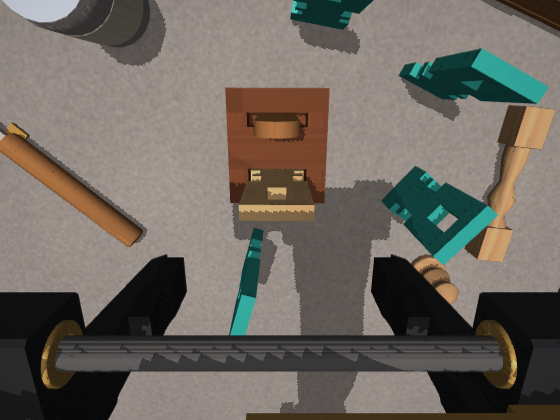

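The wrist view shows the board top at (277,212), centred about (576,238) mm. The nearest turquoise boards are at (250,285) and (440,215), so I'll check that the fingers have a clear way down.

```bash
python3 - <<'E'
from h import *
a=np.radians(21.4);c=np.array([.5762,.2378])
for P in (np.load("scene0.npy"),np.load("side0.npy"),grab("wrist")[2]):
    q=P[..., :2]-c; lx=q@[np.cos(a),np.sin(a)]; ly=q@[-np.sin(a),np.cos(a)]; z=P[...,2]
    m=(abs(lx)<.02)&(abs(ly)<.085)&(abs(ly)>.03)&(z>.05)&(z<.2)
    print(m.sum(), (P[m].min(0).round(3),P[m].max(0).round(3)) if m.sum() else "")
E
```

```text
0 
0 
0
```

Clear. Next I descend by 140 mm to TCP z 0.112, shifting (-1, +1) mm.

Call:
drive_tool:
  targets: [-1, 1, -40, 0, 0, 0, -1, -1, 1, -80, 0, 0, 0, -1, -1, 1, -110, 0, 0, 0, -1, -1, 1, -140, 0, 0, 0, -1, -1, 1, -140, 0, 0, 0, -1]

```text
time_s: 2.0
eef_pos: [0.5744, 0.2373, 0.1098]
tool_rot: [[0.931, 0.364, -0.005], [0.364, -0.931, -0.002], [-0.005, -0.0, -1.0]]
wrist_force: [-0.4, -0.1, -0.2]
grip_width: 0.088
gripper_force: 0.0
```

Call:
drive_tool:
  targets: [0, 0, 0, 0, 0, 0, 0.6, 0, 0, 0, 0, 0, 0, 0.6, 0, 0, 0, 0, 0, 0, 0.6, 0, 0, 0, 0, 0, 0, 0.6, 0, 0, 0, 0, 0, 0, 0.6]

```text
time_s: 2.62
eef_pos: [0.5765, 0.2382, 0.1125]
tool_rot: [[0.932, 0.363, 0.001], [0.363, -0.932, 0.0], [0.001, 0.0, -1.0]]
wrist_force: [-1.1, -0.2, 4.8]
grip_width: 0.0538
gripper_force: 30.0
```

Call:
drive_tool:
  targets: [0, 0, 10, 0, 0, 0, 0.6, 0, 0, 30, 0, 0, 0, 0.6, 0, 0, 65, 0, 0, 0, 0.6, 0, 0, 105, 0, 0, 0, 0.6, 0, 0, 150, 0, 0, 0, 0.6]

```text
time_s: 3.25
eef_pos: [0.5752, 0.2377, 0.2628]
tool_rot: [[0.932, 0.363, -0.002], [0.363, -0.932, -0.001], [-0.002, 0.0, -1.0]]
wrist_force: [-0.6, 0.0, -0.4]
grip_width: 0.0539
gripper_force: 30.0
```

Call:
drive_tool:
  targets: [-10, -30, 0, 0, 0, 0, 0.6, -25, -75, 0, 0, 0, 0, 0.6, -35, -125, 0, 0, 0, -0.4, 0.6, -50, -175, 0, 0, 0, -0.8, 0.6, -60, -225, 0, 0, 0, -1.2, 0.6]

```text
time_s: 3.88
eef_pos: [0.5149, 0.0115, 0.262]
tool_rot: [[0.965, 0.263, -0.001], [0.263, -0.965, -0.0], [-0.001, -0.0, -1.0]]
wrist_force: [1.3, -0.7, -1.5]
grip_width: 0.0534
gripper_force: 30.0
```

Call:
drive_tool:
  targets: [-10, -50, 0, 0, 0, 0, 0.6, -20, -100, 0, 0, 0, 0, 0.6, -30, -150, 0, 0, 0, 0, 0.6, -40, -200, 0, 0, 0, 0, 0.6, -45, -247, 0, 0, 0, 0, 0.6]

```text
time_s: 4.5
eef_pos: [0.4699, -0.2356, 0.2621]
tool_rot: [[0.965, 0.263, -0.001], [0.263, -0.965, 0.0], [-0.001, -0.0, -1.0]]
wrist_force: [0.8, 0.3, -1.3]
grip_width: 0.0536
gripper_force: 30.0
```

Call:
drive_tool:
  targets: [0, 0, -20, 0, 0, 0, 0.6, 0, 0, -40, 0, 0, 0, 0.6, 0, 0, -60, 0, 0, 0, 0.6, 0, 0, -66, 0, 0, 0, 0.6, 0, 0, -66, 0, 0, 0, 0.6]

```text
time_s: 5.12
eef_pos: [0.4709, -0.2339, 0.1959]
tool_rot: [[0.965, 0.264, -0.0], [0.264, -0.965, 0.0], [-0.0, -0.0, -1.0]]
wrist_force: [-0.4, 0.7, -0.2]
grip_width: 0.0539
gripper_force: 30.0
```

```bash
python3 - <<'E'
from h import *
for n in("side","wrist"):
    im,d,P,K,R,o=grab(n); cv2.imwrite(f"pics/{n}2.png",im); np.save(f"{n}2.npy",P)
s=ctrl.get_state();print(s["eef_pos"],np.round(s["tool_rot"],3),s["wrist_force"])
a=cv2.imread("pics/side2.png")[170:380,160:400]; b=cv2.imread("pics/wrist2.png")
cv2.imwrite("pics/c2.png",np.hstack([cv2.resize(a,(440,385)),cv2.resize(b,(360,385))]))
E
```

```text
[ 0.47141784 -0.23418231  0.19646189] [[ 0.965  0.264  0.001]
 [ 0.264 -0.965 -0.001]
 [ 0.001  0.001 -1.   ]] [ 0.62124692 -0.54292572 -1.34692657]
```

View pics/c2.png

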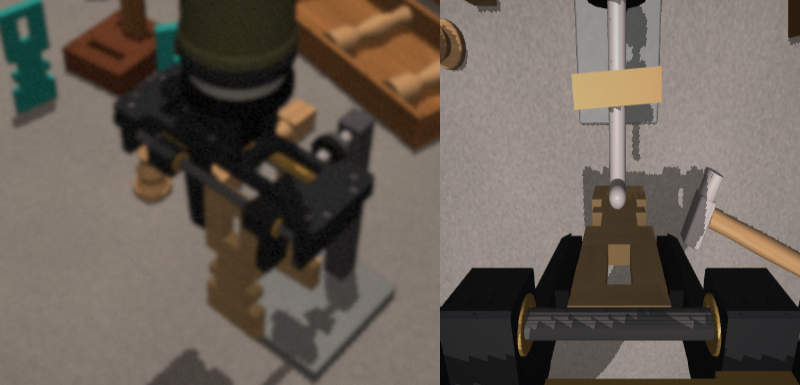

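The wrist view (right) shows the held board's slot at about (620,265), the tip at (617,190), the bar running up from it, and the hung board at (617,90). I can measure all of these in the stand frame from this one view.

```bash
cat > m.py <<'E'
from h import *
def meas(P,im):
    s=ctrl.get_state();e=np.array(s["eef_pos"]);a=np.radians(15.4)
    ex=np.array([np.cos(a),np.sin(a)]);ey=np.array([-ex[1],ex[0]])
    Q=np.dstack([(P[...,:2]-e[:2])@ex,(P[...,:2]-e[:2])@ey,P[...,2]])*1000   # stand axes, origin at TCP xy, world z
    x,y,z=Q[...,0],Q[...,1],Q[...,2]
    hsv=cv2.cvtColor(im,cv2.COLOR_BGR2HSV);H,S=hsv[...,0],hsv[...,1]
    wood=(S>70)&(H>8)&(H<30)
    return s,Q,x,y,z,wood
def med(v): return np.round(np.median(v,0),1) if len(v) else None
E
python3 - <<'E'
from m import *
P=np.load("wrist2.npy");im=cv2.imread("pics/wrist2.png")
s,Q,x,y,z,wood=meas(P,im)
tz=s["eef_pos"][2]*1000;print("tcpz",tz)
b=(abs(x)<14)&(abs(y)<30)&(z>tz-90)&(z<tz+50)
q=Q[b];A=np.c_[q[:,1:],np.ones(len(q))]
k=(abs(q[:,0]-np.median(q[:,0]))<4);c=np.linalg.lstsq(A[k],q[k,0],rcond=None)[0]
print("board",b.sum(),"x med",med(q[k]),"dx/dy,dx/dz",c.round(3),"ztop",np.percentile(q[:,2],99))
for h in range(int(tz)-20,int(tz)+50,6):
    m=b&(abs(z-h)<3)&wood; yy=np.sort(y[m]); 
    if len(yy)>5:
        g=np.diff(yy);i=g.argmax();print(h,len(yy),"y",yy[0].round(1),yy[-1].round(1),"gap",yy[i].round(1),yy[i+1].round(1),"x",med(x[m]))
t=(x>20)&(x<60)&(abs(y)<20)&(z>207)&~wood;q=Q[t];print("tip",t.sum(),med(q),q.min(0).round(1),q.max(0).round(1))
t=(x>45)&(x<160)&(abs(y)<12)&(z>196)&(z<212)&~wood;q=Q[t];print("bar",t.sum(),np.polyfit(q[:,0],q[:,1],1).round(3),np.percentile(q[:,2],98))
t=(x>45)&(x<120)&(abs(y)<30)&(z>212)&(z<226)&wood;q=Q[t];print("hung top",t.sum(),med(q),cv2.minAreaRect(q[:,:2].astype(np.float32)))
E
```

```text
tcpz 196.4618871486129
board 15274 x med [  5.6  -0.3 208. ] dx/dy,dx/dz [1.000e-03 6.000e-03 4.517e+00] ztop 236.82601207407183
176 573 y -26.7 26.9 gap -0.3 0.2 x 5.6
182 631 y -26.7 26.8 gap -0.3 0.2 x 5.6
188 1400 y -26.8 26.9 gap -0.7 -0.3 x 4.7
194 593 y -26.8 27.0 gap 3.5 7.2 x 5.5
200 659 y -27.8 27.2 gap -7.9 8.0 x 5.5
206 711 y -27.5 27.0 gap -7.9 8.0 x 5.6
212 817 y -28.4 30.0 gap -7.9 7.9 x 5.5
218 906 y -29.1 28.3 gap -7.9 7.9 x 5.5
224 1240 y -29.3 29.5 gap 28.2 29.5 x 5.6
230 1641 y -27.0 29.7 gap 27.8 29.7 x 5.6
236 1395 y -27.2 27.1 gap -0.2 0.1 x 5.5
tip 6789 [ 25.8   0.4 268.8] [ 20.3 -20.  207. ] [ 44.6  20.  271.7]
bar 4256 [0.001 0.942] 205.81411153600078
hung top 5458 [ 80.8   0.6 217.9] ((80.74958801269531, 0.9547634124755859), (12.028839111328125, 44.21831512451172), 3.324812650680542)
```

```bash
python3 - <<'E'
from m import *
s,Q,x,y,z,wood=meas(np.load("wrist2.npy"),cv2.imread("pics/wrist2.png"))
t=(x>20)&(x<60)&(abs(y)<12)&(z>209)&(z<224)&~wood;q=Q[t];print("tip",t.sum(),med(q),np.percentile(q,[2,98],axis=0).round(1))
E
```

```text
tip 663 [ 41.3   0.8 217. ] [[ 35.9  -3.5 209.9]
 [ 44.5   5.3 219.4]]
```

Call:
drive_tool:
  targets: [5, 2, 1, 0, 0, 0, 0.6, 9, 4, 1, 0, 0, 0, 0.6, 14, 5, 1, 0, 0, 0, 0.6, 18.5, 6.2, 1, 0, 0, 0, 0.6, 18.5, 6.2, 1, 0, 0, 0, 0.6]

```text
time_s: 5.85
eef_pos: [0.49, -0.2275, 0.1967]
tool_rot: [[0.964, 0.264, 0.0], [0.264, -0.964, -0.0], [0.0, 0.0, -1.0]]
wrist_force: [0.5, -0.6, -1.1]
grip_width: 0.0533
gripper_force: 30.0
```

```bash
cat > look.py <<'E'
from m import *
import sys
im,d,P,K,R,o=grab("wrist");cv2.imwrite(f"pics/{sys.argv[1]}.png",im)
s,Q,x,y,z,wood=meas(P,im);tz=s["eef_pos"][2]*1000
print(s["eef_pos"],s["wrist_force"],s["time_s"])
m=(abs(x)<14)&(abs(y)<22)&(z>tz+12)&(z<tz+38);q=Q[m&wood];print("fresh back x",med(q))
m=(abs(x)<14)&(abs(y)<22)&(z>tz+29)&(z<tz+60)&wood;q=Q[m];print("fresh top z",np.percentile(q[:,2],95),cv2.minAreaRect(q[:,:2].astype(np.float32)))
m=(abs(x)<14)&(abs(y)<12)&(z>tz+12)&(z<tz+20)&wood;yy=np.sort(y[m]);g=np.diff(yy);i=g.argmax();print("slot y",yy[i],yy[i+1])
t=(x>8)&(x<160)&(abs(y)<12)&(z>196)&(z<208)&~wood;q=Q[t];print("bar",t.sum(),np.polyfit(q[:,0],q[:,1],1).round(3))
t=(x>8)&(x<60)&(abs(y)<10)&(z>210)&(z<224)&~wood;q=Q[t];print("tip",t.sum(),med(q) if len(q) else 0)
t=(x>9)&(x<120)&(abs(y)<30)&(z>212)&(z<226)&wood;q=Q[t];r=cv2.minAreaRect(q[:,:2].astype(np.float32)) if len(q)>9 else 0;print("hung top",t.sum(),med(q),r)
E
python3 look.py w3
```

```text
[ 0.48960549 -0.22768548  0.19663329] [-0.74608877  0.0662065  -2.03259134] 5.9
fresh back x [  6.2   0.3 225.6]
fresh top z 237.26531781127142 ((5.905033588409424, 0.002101898193359375), (43.96619415283203, 2.8324577808380127), 89.6496353149414)
slot y -8.027040951534882 7.836349177235611
bar 4226 [ 0.013 -1.061]
tip 608 [ 22.5  -0.4 216.9]
hung top 4891 [ 62.   -0.4 217.8] ((51.017478942871094, 0.8702640533447266), (82.61431884765625, 57.49431228637695), 0.7348434329032898)
```

Call:
drive_tool:
  targets: [8, 2, 0, 0, 0, 0, 0.6, 16, 4, 0, 0, 0, 0, 0.6, 24, 6.3, 0, 0, 0, 0, 0.6, 32, 8.5, 0, 0, 0, 0, 0.6, 39.6, 10.5, 0, 0, 0, 0, 0.6]

```text
time_s: 6.52
eef_pos: [0.5298, -0.217, 0.1967]
tool_rot: [[0.964, 0.264, 0.0], [0.264, -0.964, 0.0], [0.0, 0.0, -1.0]]
wrist_force: [-0.7, -0.6, -1.3]
grip_width: 0.0538
gripper_force: 30.0
```

```bash
python3 look.py w4
```

```text
[ 0.53101667 -0.21650147  0.196718  ] [ 1.61555591 -0.015806   -0.27435116] 6.575
fresh back x [  4.4   1.6 224.8]
fresh top z 237.23165646625452 ((4.273726463317871, -0.025129318237304688), (43.947715759277344, 2.438889503479004), 89.9325180053711)
slot y -8.193404973940142 3.6871402465386245
bar 2787 [ 0.003 -0.158]
tip 1601 [5.490e+01 1.000e-01 2.142e+02]
hung top 4154 [ 2.010e+01 -2.000e-01  2.177e+02] ((31.083385467529297, 0.40914344787597656), (38.42171859741211, 44.210243225097656), 3.7185091972351074)
```

View pics/w4.png

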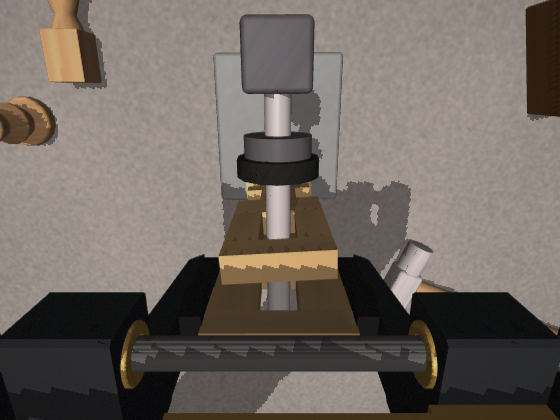

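Threaded: the bar runs through the slot and the hung board is at (278,265), with the buffer at (278,165). Now I lower it by about 18 mm.

Call:
drive_tool:
  targets: [0, 0, -5, 0, 0, 0, 0.6, 0, 0, -10, 0, 0, 0, 0.6, 0, 0, -14, 0, 0, 0, 0.6, 0, 0, -17.5, 0, 0, 0, 0.6, 0, 0, -17.5, 0, 0, 0, 0.6]

```text
time_s: 7.2
eef_pos: [0.5289, -0.2173, 0.179]
tool_rot: [[0.965, 0.264, -0.001], [0.264, -0.965, 0.0], [-0.0, -0.0, -1.0]]
wrist_force: [-0.2, 0.0, -2.3]
grip_width: 0.0539
gripper_force: 30.0
```

```bash
python3 look.py w5; python3 - <<'E'
from m import *
im,d,P,K,R,o=grab("wrist")
s,Q,x,y,z,wood=meas(P,im)
V=im.max(2)
t=(abs(y)<17)&(x>26)&(x<75)&(z>185)&(z<219)&(V<60)
print("buffer x pct",np.percentile(x[t],[1,5,25,50]).round(1),t.sum())
t=(abs(y)<25)&(x>8)&(x<45)&(z>212)&(z<226)&wood
print("hung x pct",np.percentile(x[t],[2,50,98]).round(1))
E
```

```text
[ 0.52904176 -0.21730405  0.17914464] [ 0.33798584 -0.16373942 -0.7414118 ] 7.25
fresh back x [  5.6  -1.4 211.6]
fresh top z 219.4410625125365 ((8.815924644470215, -0.06974029541015625), (43.9747428894043, 9.83843994140625), 88.67121887207031)
slot y -8.041810964096545 7.912963575348973
bar 3662 [0.    0.026]
tip 1801 [5.620e+01 2.000e-01 2.146e+02]
hung top 5548 [ 22.5  -0.3 217.7] ((31.899229049682617, -4.109949111938477), (51.53986358642578, 40.69074630737305), 85.75814819335938)
buffer x pct [51.7 52.2 54.4 57.1] 3062
hung x pct [14.6 22.4 27.7]
```

Call:
drive_tool:
  targets: [0, 0, -0.7, 0, 0, 0, 0.6, 0, 0, -1.3, 0, 0, 0, 0.6, 0, 0, -1.3, 0, 0, 0, 0.6]

```text
time_s: 7.68
eef_pos: [0.5291, -0.2173, 0.1779]
tool_rot: [[0.965, 0.264, 0.0], [0.264, -0.965, -0.0], [0.0, 0.0, -1.0]]
wrist_force: [0.1, -0.3, -0.7]
grip_width: 0.0539
gripper_force: 30.0
```

Call:
drive_tool:
  targets: [3.9, 1, 0, 0, 0, 0, 0.6, 7.7, 2.1, 0, 0, 0, 0, 0.6, 11.6, 3.2, 0, 0, 0, 0, 0.6, 15.4, 4.2, 0, 0, 0, 0, 0.6, 15.4, 4.2, 0, 0, 0, 0, 0.6]

```text
time_s: 8.3
eef_pos: [0.5451, -0.2128, 0.1779]
tool_rot: [[0.964, 0.264, 0.001], [0.264, -0.964, -0.0], [0.001, 0.0, -1.0]]
wrist_force: [0.1, -0.1, -0.3]
grip_width: 0.0538
gripper_force: 30.0
```

Call:
drive_tool:
  targets: [2.9, 0.8, 0, 0, 0, 0, 0.6, 5.8, 1.6, 0, 0, 0, 0, 0.6, 8.7, 2.4, 0, 0, 0, 0, 0.6, 11.6, 3.2, 0, 0, 0, 0, 0.6, 11.6, 3.2, 0, 0, 0, 0, 0.6]

```text
time_s: 8.93
eef_pos: [0.5566, -0.2096, 0.1779]
tool_rot: [[0.964, 0.264, 0.001], [0.264, -0.964, -0.0], [0.001, 0.0, -1.0]]
wrist_force: [-0.1, 0.6, -0.3]
grip_width: 0.0535
gripper_force: 30.0
```

```bash
python3 look.py w6; python3 - <<'E'
from m import *
im,d,P,K,R,o=grab("wrist")
s,Q,x,y,z,wood=meas(P,im)
V=im.max(2)
t=(abs(y)<17)&(x>10)&(x<75)&(z>185)&(z<219)&(V<60)&~wood
print("buffer x pct",np.percentile(x[t],[1,5,25,50]).round(1),t.sum())
t=(abs(y)<25)&(x>-10)&(x<25)&(z>215)&(z<226)&wood
print("tops x pct",np.percentile(x[t],[2,50,98]).round(1))
c=np.hstack([cv2.resize(im[200:420],(560,300)) ]);cv2.imwrite("pics/w6c.png",c)
E
```

```text
[ 0.55642102 -0.20975873  0.1779733 ] [-0.54915078  0.8106118  -0.59013555] 8.975
fresh back x None
fresh top z 218.75072400802478 ((9.104848861694336, -0.0028247833251953125), (9.788651466369629, 43.981666564941406), 0.004128769505769014)
buffer x pct [23.8 24.5 27.6 30.9] 3516
tops x pct [ 5.3 12.4 18.7]Traceback (most recent call last):
  File "look.py", line 8, in <module>
    m=(abs(x)<14)&(abs(y)<12)&(z>tz+12)&(z<tz+20)&wood;yy=np.sort(y[m]);g=np.diff(yy);i=g.argmax();print("slot y",yy[i],yy[i+1])
                                                                                        ~~~~~~~~^^
ValueError: attempt to get argmax of an empty sequence
```

View pics/w6.png

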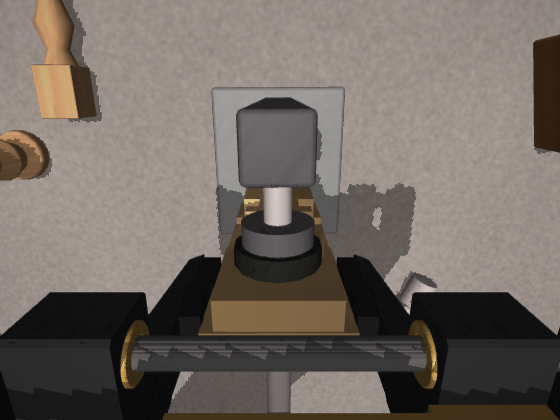

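The boards are face to face at (278,315), with the buffer about 5 mm away at (278,245). From here I creep.

Call:
drive_tool:
  targets: [1, 0.3, 0, 0, 0, 0, 0.6, 1.9, 0.5, 0, 0, 0, 0, 0.6, 2.9, 0.8, 0, 0, 0, 0, 0.6, 3.9, 1.1, 0, 0, 0, 0, 0.6, 3.9, 1.1, 0, 0, 0, 0, 0.6]

```text
time_s: 9.65
eef_pos: [0.5602, -0.2088, 0.1779]
tool_rot: [[0.965, 0.264, 0.0], [0.264, -0.965, -0.0], [0.0, 0.0, -1.0]]
wrist_force: [-0.5, -1.2, -1.0]
grip_width: 0.0538
gripper_force: 30.0
```

Call:
drive_tool:
  targets: [0.5, 0.1, 0, 0, 0, 0, 0.6, 1, 0.3, 0, 0, 0, 0, 0.6, 1, 0.3, 0, 0, 0, 0, 0.6]

```text
time_s: 10.02
eef_pos: [0.5611, -0.2085, 0.1779]
tool_rot: [[0.965, 0.264, 0.0], [0.264, -0.965, -0.0], [0.0, 0.0, -1.0]]
wrist_force: [-0.8, -0.8, -0.6]
grip_width: 0.054
gripper_force: 30.0
```

Call:
drive_tool:
  targets: [0.5, 0.1, 0, 0, 0, 0, 0.6, 0.5, 0.1, 0, 0, 0, 0, 0.6, 0.5, 0.1, 0, 0, 0, 0, 0.6]

```text
time_s: 10.4
eef_pos: [0.5615, -0.2084, 0.1779]
tool_rot: [[0.965, 0.264, 0.0], [0.264, -0.965, -0.0], [0.0, 0.0, -1.0]]
wrist_force: [-0.1, 0.2, -1.3]
grip_width: 0.0539
gripper_force: 30.0
```

Call:
drive_tool:
  targets: [0.5, 0.1, 0, 0, 0, 0, 0.6, 0.5, 0.1, 0, 0, 0, 0, 0.6, 0.5, 0.1, 0, 0, 0, 0, 0.6]

```text
time_s: 10.78
eef_pos: [0.5617, -0.2083, 0.1779]
tool_rot: [[0.965, 0.264, -0.001], [0.264, -0.965, 0.0], [-0.001, -0.0, -1.0]]
wrist_force: [-2.1, -0.3, 0.1]
grip_width: 0.054
gripper_force: 30.0
```

Call:
drive_tool:
  targets: [0.5, 0.2, 0, 0, 0, 0, 0.6, 0.5, 0.2, 0, 0, 0, 0, 0.6, 0.5, 0.2, 0, 0, 0, 0, 0.6]

```text
time_s: 11.15
eef_pos: [0.5621, -0.2082, 0.1779]
tool_rot: [[0.965, 0.264, -0.001], [0.264, -0.965, -0.0], [-0.001, -0.0, -1.0]]
wrist_force: [-3.2, -0.9, 0.7]
grip_width: 0.0541
gripper_force: 30.0
```

```bash
cat > f.py <<'E'
from m import *
im,d,P,K,R,o=grab("wrist")
s,Q,x,y,z,wood=meas(P,im)
V=im.max(2)
t=(abs(y)<17)&(x>10)&(x<75)&(z>185)&(z<219)&(V<60)&~wood
print("buffer x pct",np.percentile(x[t],[1,5,25,50]).round(1),t.sum())
t=(abs(y)<25)&(x>-10)&(x<25)&(z>215)&(z<226)&wood
print("tops x pct",np.percentile(x[t],[2,50,98]).round(1))
print(s["eef_pos"],s["time_s"],s["wrist_force"],ctrl.get_state()["wrist_force"])
E
python3 f.py
```

```text
buffer x pct [18.3 19.2 22.9 25.8] 4084
tops x pct [ 5.2 12.  18.1]
[ 0.56214013 -0.20817828  0.17790648] 11.2 [-2.63909292 -0.5868506   1.33770312] [-2.63909292 -0.5868506   1.33770312]
```

The buffer has engaged at about 3 N. I keep pressing.

Call:
drive_tool:
  targets: [0.7, 0.2, 0, 0, 0, 0, 0.6, 0.7, 0.2, 0, 0, 0, 0, 0.6, 0.7, 0.2, 0, 0, 0, 0, 0.6]

```text
time_s: 11.58
eef_pos: [0.5626, -0.2081, 0.1779]
tool_rot: [[0.965, 0.264, -0.001], [0.264, -0.965, -0.0], [-0.001, -0.0, -1.0]]
wrist_force: [-5.2, -0.7, 2.0]
grip_width: 0.0538
gripper_force: 30.0
```

Call:
drive_tool:
  targets: [0.6, 0.2, 0, 0, 0, 0, 0.6, 0.6, 0.2, 0, 0, 0, 0, 0.6, 0.6, 0.2, 0, 0, 0, 0, 0.6]

```text
time_s: 11.95
eef_pos: [0.5628, -0.208, 0.1779]
tool_rot: [[0.965, 0.264, -0.002], [0.264, -0.965, -0.0], [-0.002, -0.0, -1.0]]
wrist_force: [-6.0, -0.9, 1.6]
grip_width: 0.0536
gripper_force: 30.0
```

Holding about 6 N for a little over half a second.

Call:
drive_tool:
  targets: [0, 0, 0, 0, 0, 0, 0.6, 0, 0, 0, 0, 0, 0, 0.6, 0, 0, 0, 0, 0, 0, 0.6, 0, 0, 0, 0, 0, 0, 0.6, 0, 0, 0, 0, 0, 0, 0.6]

```text
time_s: 12.58
eef_pos: [0.5628, -0.208, 0.1779]
tool_rot: [[0.965, 0.263, -0.002], [0.263, -0.965, -0.0], [-0.002, -0.0, -1.0]]
wrist_force: [-5.9, -1.1, 1.4]
grip_width: 0.0537
gripper_force: 30.0
```

```bash
python3 f.py
```

```text
buffer x pct [18.2 19.2 22.9 25.9] 4141
tops x pct [ 5.2 12.1 18.1]
[ 0.56278544 -0.20801794  0.17788595] 12.625 [-5.86597993 -2.00929453  2.41413564] [-5.86597993 -2.00929453  2.41413564]
```

Call:
drive_tool:
  targets: [-0.9, -0.2, 0, 0, 0, 0, 0.6, -1.7, -0.5, 0, 0, 0, 0, 0.6, -1.7, -0.5, 0, 0, 0, 0, 0.6, -1.7, -0.5, 0, 0, 0, 0, 0.6]

```text
time_s: 13.12
eef_pos: [0.5624, -0.2081, 0.1779]
tool_rot: [[0.965, 0.264, 0.001], [0.264, -0.965, -0.0], [0.001, 0.0, -1.0]]
wrist_force: [-2.4, -0.5, -1.2]
grip_width: 0.0538
gripper_force: 30.0
```

Call:
drive_tool:
  targets: [0, 0, 0, 0, 0, 0, -0.6, 0, 0, 0, 0, 0, 0, -0.6, 0, 0, 0, 0, 0, 0, -0.6, 0, 0, 0, 0, 0, 0, -0.6, 0, 0, 0, 0, 0, 0, -0.6]

```text
time_s: 13.75
eef_pos: [0.5622, -0.2081, 0.178]
tool_rot: [[0.965, 0.264, 0.0], [0.264, -0.965, -0.0], [0.0, 0.0, -1.0]]
wrist_force: [0.7, -0.7, -0.3]
grip_width: 0.0702
gripper_force: 0.0
```

```bash
python3 f.py
```

```text
buffer x pct [18.  19.  22.7 25.6] 4110
tops x pct [ 4.8 12.  17.9]
[ 0.56217784 -0.20818523  0.17796231] 13.8 [ 0.52071093  1.21359128 -0.02012748] [ 0.52071093  1.21359128 -0.02012748]
```

Released with almost no recoil. Raising straight up.

Call:
drive_tool:
  targets: [0, 0, 8, 0, 0, 0, -0.6, 0, 0, 25, 0, 0, 0, -0.6, 0, 0, 50, 0, 0, 0, -0.6, 0, 0, 80, 0, 0, 0, -0.6, 0, 0, 110, 0, 0, 0, -0.6]

```text
time_s: 14.42
eef_pos: [0.5622, -0.2083, 0.2903]
tool_rot: [[0.965, 0.264, 0.001], [0.264, -0.965, -0.001], [0.001, 0.001, -1.0]]
wrist_force: [0.2, -0.3, -0.2]
grip_width: 0.0703
gripper_force: 0.0
```

Call:
drive_tool:
  targets: [0, 0, 0, 0, 0, 0, -0.6, 0, 0, 0, 0, 0, 0, -0.6, 0, 0, 0, 0, 0, 0, -0.6, 0, 0, 0, 0, 0, 0, -0.6, 0, 0, 0, 0, 0, 0, -0.6]

```text
time_s: 15.05
eef_pos: [0.5619, -0.2081, 0.2875]
tool_rot: [[0.965, 0.264, -0.001], [0.264, -0.965, 0.0], [-0.001, -0.0, -1.0]]
wrist_force: [-0.6, 0.1, 0.2]
grip_width: 0.0703
gripper_force: 0.0
```

```bash
python3 - <<'E'
from m import *
im,d,P,K,R,o=grab("wrist")
s,Q,x,y,z,wood=meas(P,im)
t=(abs(y)<35)&(abs(x)<40)&(z>210)&(z<226)&wood
for w in((-8,5.5),(7,22)):
    q=Q[t&(x>w[0])&(x<w[1])];print(cv2.minAreaRect(q[:,:2].astype(np.float32)),med(q))
h=np.histogram(x[t],bins=range(-12,26,2));print(h[0])
i2=grab("side")[0]
cv2.imwrite("pics/end.png",np.hstack([cv2.resize(im,(400,300)),cv2.resize(i2[200:380,220:460],(400,300))]))
E
```

```text
((-0.7107658386230469, -0.18523025512695312), (12.414783477783203, 54.03502655029297), 0.006673222407698631) [ -0.3   0.3 217.8]
((12.602789878845215, 0.16383934020996094), (11.1627197265625, 44.00200271606445), 0.04957999661564827) [ 13.4  -0.4 217.7]
[  0   0  35 235 241 252 239 246 294 214 212 200 217 214 371  16   0   0]
```

View pics/end.png

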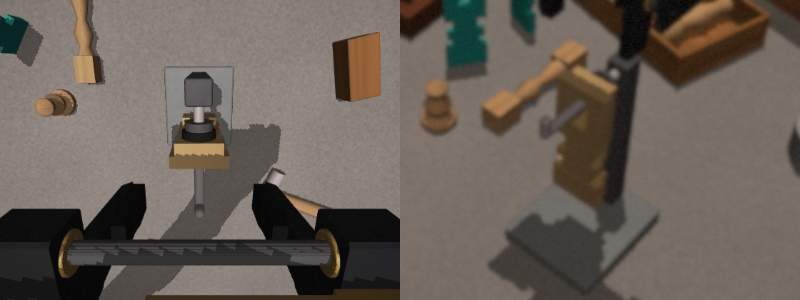

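Both boards hang straight and face to face at (200,155) in the wrist view, tops at 218 mm, and the gripper is clear of them.

```bash
python3 -c "
from bench import ctrl
print(ctrl.job_done())"
```

```text
the job is handed in; nothing more can be done
None
```

The slotted template now hangs on the bar in front of the first one. I pushed it back until the buffer took about 6 N, held that for over half a second and let go; both boards were hanging straight and face to face when I handed the job in (no verdict was returned).

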